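# Match the tapered pots to their cachepots on the potting bench

### The arm

A 6-joint arm with a two-finger parallel gripper is mounted at the origin on the work surface. World frame = base frame: x ahead of the robot, y to its left, z up, the work surface at z = 0. Lengths are in m, angles in rad, forces in N, time in s.
With the tool pointing down it reaches from about 0.425 to 0.925 m from the base axis. Payload 12.5 kg.
Tool frame: the origin (TCP) lies between the finger pads; the fingertips stand 14 mm ahead of it and the grasp point (between the pads) lies 5 mm behind it; x points along the fingers, y is the direction in which the jaws open and shut, and the axes are right-handed (so a half turn about x gives the same grasp; the last joint's range is limited). The gripper opens to 85 mm and grips with 20 to 120 N. Pads are 22 mm wide; open, the fingers measure 114 mm over their backs; the gripper's body (76 mm by 85 mm) begins 54 mm behind the grasp point. The pads swing forward as they close: fully open they stand 13 mm farther back than shut.
Start: joints at [-0.106, 0.491, 1.559, -0, 1.092, -0.106], TCP at [0.625, 0, 0.215] pointing down, gripper open.
Joint ranges: [-3.1, 3.1], [-0.84, 2.19], [0.05, 2.79], [-1.13, 4.28], [0.06, 2.93], [-2.69, 2.69]. Speed limits (rad/s): [2.22, 2.22, 2.79, 3.14, 3.14, 3.14].

### API

Orientations are given as [roll, pitch, yaw] about the fixed x, y, z axes, in that order (R = Rz(yaw) Ry(pitch) Rx(roll)).
In Python, from plant import ctrl gives the robot as it stands. Calls block until the motion is done:
- ctrl.move_to(position, orientation): joint-space move of the TCP to a pose.
- ctrl.line_to(position, rot=None, speed=0.15): straight line of the TCP; rot=None keeps the orientation; speed is the mean speed in m/s.
- ctrl.movej(angles): joint-space move.
- ctrl.grip(opening, newtons=None): finger opening in m; newtons is the grip in N (None keeps the last); returns when the fingers have stopped.
- ctrl.dwell(seconds).
- ctrl.solve_ik(position, orientation): joint angles nearest the present ones, or None.
- ctrl.read_camera(name): name is "scene" or "side" or "wrist"; returns a dict with "image" (480x640x3 uint8, red, green, blue), "range_z" (480x640 float32, m along the optical axis (not along the pixel's ray), 0 where there is no reading), "intrinsics" (3x3 intrinsics, pixels), "T" (4x4, takes a point from camera to world coordinates). Camera axes: x right, y down, z forward; pixel columns grow to the right and rows downward; lengths in m; the calibration is good to about 2 mm. The wrist camera is an equidistant fisheye: a pixel r from the principal point sees the ray r / f radians off the axis. A picture is of the moment at which its call begins.
A pose or a line that the arm cannot do raises ctrl.Unreachable and nothing moves.
- ctrl.close_job(): hands the job in, once; it reports no verdict.
Trained networks look in a picture, given as the dict that the camera call returned (one of the last four; its "shot" number tells which), for a name from the list of things; names that differ only in an ending like _2 or _b are one class to them, and where a whole thing is asked for, a point or a joint stands for the part that bears it (a point fixed in the world has none). Each returns a list of dicts, best first, with "conf" (0 to 1); they miss things now and then, are a little off and sometimes report something else, mostly with a low value. They report only what shows in the picture. A call takes as long as a camera call. They do not tell look-alikes from the thing itself.
- ctrl.look_for(name, picture): "pixel" ([column, row] in pixels, amid what is visible of it).
- ctrl.tip_of(name, picture): "pixel" ([column, row] in pixels: a listed point, or the origin of a listed thing).
Readings, each from a call of its own:
- ctrl.current_time(): time.
- ctrl.current_joints(): joint angles.
- ctrl.current_qvel(): joint speeds.
- ctrl.current_joint_efforts(): joint torques, N m.
- ctrl.current_tcp_pos(): TCP position.
- ctrl.current_tool_rot(): TCP orientation.
- ctrl.current_contact_force(): force on the tool from outside, world axes, zero at the start.
- ctrl.current_moment(): the same for the moment, N m.
- ctrl.current_grip_width(): finger opening in m.
Only numpy, scipy, OpenCV 4.12 (cv2) and the standard library are available. Lean on these libraries where they do the work, as an engineer would, in place of code of your own. Each camera call takes 0.05 s, during which the arm holds its last target.

### The job

The small and middle pots have been stood in cachepots one size too big, and the large pot is still on the bench. Put each pot into the cachepot of its own size, smallest first, then middle, then large, lowering it gently (do not drop it) until it sits fully home, centred and upright. Leave the cachepots standing where they are and do not disturb anything else on the bench.

Things in the scene. Friction and masses are not known exactly. Their poses are not given: they have to be found in the camera images.
- small_pot: black round tapered inner pot, loose, light (under 100 g), empty, open at the top, 88 tall. Base 20 diameter, widening to 38 at 58 above the base; above that a straight collar (place to grip), 44 outer diameter, 4 wall, from 58 to 88 above the base. Origin at the centre of the underside, z up along its axis. At the start it stands loosely in the middle cachepot, resting on its floor, perhaps leaning a few degrees. (mm)
- small_cachepot: green round cachepot, loose, 51 across its foot and its rim, 63 tall, outside narrower in between. Its hollow tapers like the small pot, 2 wider all round; flat inner floor 8 above the bench. With the small pot fully home the pot stands on this floor: pot rim 96 above the bench, underside of the pot's collar 3 above the cachepot's rim. Origin at the centre of the underside, z up. Empty at the start; the tin stands about 15 beside it. (mm)
- middle_pot: yellow round tapered inner pot, loose, light (under 100 g), empty, open at the top, 88 tall. Base 29 diameter, widening to 48 at 58 above the base; above that a straight collar (place to grip), 54 outer diameter, 4 wall, from 58 to 88 above the base. Origin at the centre of the underside, z up along its axis. At the start it stands loosely in the large cachepot, resting on its floor, perhaps leaning a few degrees. (mm)
- middle_cachepot: white-glazed round cachepot, loose, 61 across its foot and its rim, 63 tall, outside narrower in between. Its hollow tapers like the middle pot, 2 wider all round; flat inner floor 8 above the bench. With the middle pot fully home the pot stands on this floor: pot rim 96 above the bench, underside of the pot's collar 3 above the cachepot's rim. Origin at the centre of the underside, z up. Holds the small pot at the start. (mm)
- large_pot: terracotta-orange round tapered inner pot, loose, light (under 100 g), empty, open at the top, 88 tall. Base 40 diameter, widening to 60 at 58 above the base; above that a straight collar (place to grip), 66 outer diameter, 4 wall, from 58 to 88 above the base. Origin at the centre of the underside, z up along its axis. At the start it stands upright and empty on the bench, between the jar and the spool. (mm)
- large_cachepot: blue-glazed round cachepot, loose, 73 across its foot and its rim, 63 tall, outside narrower in between. Its hollow tapers like the large pot, 2 wider all round; flat inner floor 8 above the bench. With the large pot fully home the pot stands on this floor: pot rim 96 above the bench, underside of the pot's collar 3 above the cachepot's rim. Origin at the centre of the underside, z up. Holds the middle pot; the shaker is 11 beside it. (mm)
- jar: bystander: glass jar with green lid, 56 diameter, 85 tall, stands 11 from the large pot's collar on one side. Origin at the centre of the underside. (mm)
- spool: bystander: wooden spool on end, 56 diameter, 80 tall, stands 11 from the large pot's collar on the side opposite the jar. Origin at the centre of the underside. (mm)
- shaker: bystander: white can-shaped seed shaker, 52 diameter, 95 tall, close beside the large cachepot. Origin at the centre of the underside. (mm)
- tin: bystander: red tin with a pale band, 52 diameter, 88 tall, close beside the small cachepot. Origin at the centre of the underside. (mm)
- sprayer: bystander: blue spray bottle, 64 diameter, 176 tall with its white head (head reaches 55 from its axis), the tallest loose thing, towards the far side in the middle. All other loose things are under 100 tall; the fixed cell tray, crate and propagator lie outside the working area. Origin at the centre of the underside. (mm)
- trowel: bystander: hand trowel lying flat far right, 300 long, 62 wide, 30 high, lying along its x axis. Origin near its middle, on the bench. (mm)
Things that resemble listed ones, but are neither listed nor needed, are in the scene too. Leave any purple look-alike of the small_pot alone. What is shaped like the large_cachepot but purple is not meant.

How it is judged:
On the way, in this order (a step that is already met when the one before it is completed fails the run):
1. the small pot is fully home in the small cachepot (z of small_pot in the frame of small_cachepot between 0.004 and 0.012 m and horizontal distance between small_pot and small_cachepot below 0.006 m and angle between small_pot's own z axis and vertical below 0.1 rad), for 0.2 s.
2. the middle pot is fully home in the middle cachepot (z of middle_pot in the frame of middle_cachepot between 0.004 and 0.012 m and horizontal distance between middle_pot and middle_cachepot below 0.006 m and angle between middle_pot's own z axis and vertical below 0.1 rad), for 0.2 s.
3. the large pot is fully home in the large cachepot (z of large_pot in the frame of large_cachepot between 0.004 and 0.012 m and horizontal distance between large_pot and large_cachepot below 0.006 m and angle between large_pot's own z axis and vertical below 0.1 rad), for 0.2 s.
At the end, for the whole second after the job is handed in: Each pot is in its own-size cachepot: base at most 12 mm above the cachepot's underside (floor at 8 mm), axes within 6 mm, tilt under 0.1 rad; cachepots upright within 0.05 rad; pots and cachepots at rest; cachepots and bystanders within 40 mm of their start (all of step 1 and all of step 2 and all of step 3 and angle between each of small_cachepot, middle_cachepot, large_cachepot's own z axis and vertical below 0.05 rad and distance of each of small_cachepot, middle_cachepot, large_cachepot, jar, spool, shaker, tin, sprayer, trowel from where it was at the start of the episode below 0.04 m and linear speed of each of small_pot, middle_pot, large_pot, small_cachepot, middle_cachepot, large_cachepot below 0.02 m/s); the robot touches nothing.
It fails at once if a cachepot is pushed more than 40 mm from where it stood or tipped more than 0.35 rad (distance of any of small_cachepot, middle_cachepot, large_cachepot from where it was at the start of the episode above 0.04 m or angle between any of small_cachepot, middle_cachepot, large_cachepot's own z axis and vertical above 0.35 rad).
It fails at once if a pot is dropped or flung: faster than 0.6 m/s with no finger on it ((linear speed of small_pot above 0.6 m/s and contact force between the fingers and small_pot below 0.05 N) or (linear speed of middle_pot above 0.6 m/s and contact force between the fingers and middle_pot below 0.05 N) or (linear speed of large_pot above 0.6 m/s and contact force between the fingers and large_pot below 0.05 N)).
It fails at once if a bystander (jar, spool, shaker, tin, sprayer, trowel) is moved more than 40 mm or tipped more than 0.35 rad (distance of any of jar, spool, shaker, tin, sprayer, trowel from where it was at the start of the episode above 0.04 m or angle between any of jar, spool, shaker, tin, sprayer, trowel's own z axis and vertical above 0.35 rad).
It also fails if it takes over 67 s, if anything falls off the work surface, if the arm or the gripper's body presses on something with over 40 N, if the wrist force passes 120 N, or if a joint passes its speed limit or range.

## Working session

There is one attempt and no reset: what is moved stays moved. The work goes in short steps, each a Python script; the robot and the scene stay as the last script left them, time stands still between calls to the robot, and variables do not carry over. Pictures are saved under pics/ and viewed, and the job is handed in when it is done.

```bash
ls; mkdir -p pics; python3 - <<'E'
from plant import ctrl
import cv2
for n in ["scene","side","wrist"]:
    d=ctrl.read_camera(n)
    cv2.imwrite(f"pics/a_{n}.png",d["image"][:,:,::-1])
    print(n,d["intrinsics"].tolist(),d["T"].round(3).tolist())
    for k in ["small_pot","small_cachepot","middle_pot","middle_cachepot","large_pot","large_cachepot"]:
        print(k,[(r["pixel"],round(r["conf"],2)) for r in ctrl.look_for(k,d)][:3])
print(ctrl.current_time(), ctrl.current_tool_rot())
E
```

```text
pics
scene [[453.34893259014916, 0.0, 318.2926007550233], [0.0, 453.34893259014916, 235.04568103429577], [0.0, 0.0, 1.0]] [[0.706, 0.473, -0.527, 0.993], [0.708, -0.461, 0.534, -0.442], [0.009, -0.751, -0.661, 0.639], [0.0, 0.0, 0.0, 1.0]]
small_pot [([93.1, 287.1], 0.83), ([112.5, 320.2], 0.82)]
small_cachepot [([338.0, 208.2], 0.73), ([364.1, 169.0], 0.29)]
middle_pot [([226.1, 251.9], 0.81)]
middle_cachepot [([126.2, 348.9], 0.58), ([112.0, 321.7], 0.35)]
large_pot [([401.6, 158.7], 0.78)]
large_cachepot [([195.2, 234.2], 0.81), ([227.9, 281.6], 0.79), ([402.7, 158.8], 0.66)]
side [[445.96851057159364, 0.0, 316.8423433040224], [0.0, 445.96851057159364, 240.25844800702396], [0.0, 0.0, 1.0]] [[0.712, -0.439, 0.548, -0.067], [-0.702, -0.439, 0.561, -0.585], [-0.006, -0.784, -0.62, 0.737], [0.0, 0.0, 0.0, 1.0]]
small_pot [([394.3, 374.2], 0.83), ([264.3, 252.1], 0.58), ([435.2, 337.5], 0.57)]
small_cachepot [([277.8, 235.6], 0.82)]
middle_pot [([348.9, 282.4], 0.74)]
middle_cachepot [([426.2, 360.4], 0.88)]
large_pot [([209.5, 194.5], 0.92)]
large_cachepot [([302.1, 324.7], 0.7), ([348.3, 307.4], 0.65)]
wrist [[371.64829954431775, 0.0, 317.43642737325104], [0.0, 371.64829954431775, 236.58836763920826], [0.0, 0.0, 1.0]] [[1.0, -0.0, 0.001, 0.625], [-0.0, -0.952, -0.308, 0.078], [0.001, 0.308, -0.952, 0.374], [0.0, 0.0, 0.0, 1.0]]
small_pot [([137.8, 452.1], 0.57)]
small_cachepot [([163.4, 72.4], 0.88)]
middle_pot [([150.1, 341.9], 0.66)]
middle_cachepot []
large_pot []
large_cachepot [([169.2, 309.8], 0.68), ([83.8, 316.5], 0.62), ([224.4, 302.6], 0.45)]
1.05 [ 1.39205727  1.57069891 -0.17871923]
```

View pics/a_scene.png

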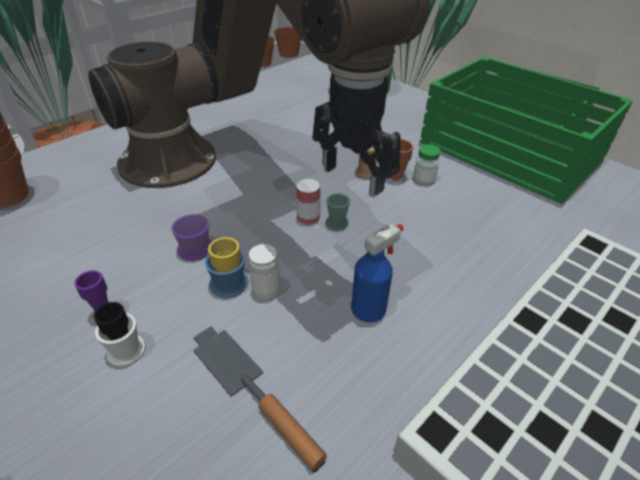

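View pics/a_side.png

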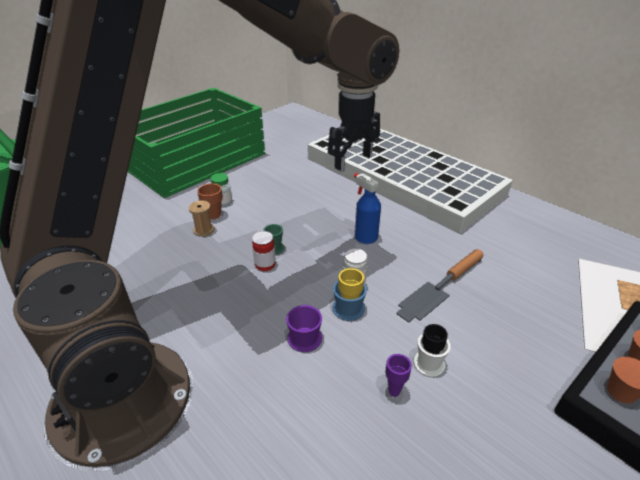

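View pics/a_wrist.png

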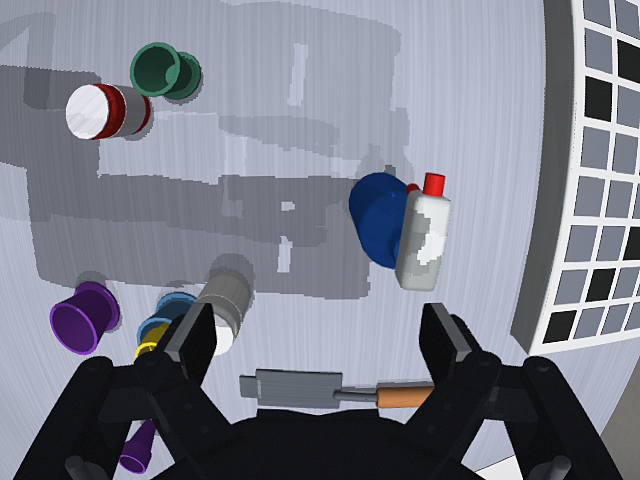

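The scene view shows the black pot in the white cachepot (~118,330), the yellow one in blue (~226,262), the orange pot between jar and spool (~402,158), and the green cachepot (338,210) by the tin. The purple look-alikes are at (93,288) and (192,235). Next I'll fit circles to the depth clouds.

```bash
cat > h.py <<'E'
from plant import ctrl
import numpy as np, cv2
from scipy.optimize import least_squares
def cloud(d):
    K=d["intrinsics"];z=d["range_z"];v,u=np.mgrid[0:480,0:640]
    if d.get("fish"):
        x=(u-K[0,2])/K[0,0];y=(v-K[1,2])/K[1,1];r=np.hypot(x,y)+1e-9
        s=np.tan(np.minimum(r,1.4))/r;x=x*s;y=y*s
    else: x=(u-K[0,2])/K[0,0];y=(v-K[1,2])/K[1,1]
    P=np.stack([x*z,y*z,z],-1)@d["T"][:3,:3].T+d["T"][:3,3]
    P[z<=0]=np.nan
    return P
def shot(n):
    d=ctrl.read_camera(n); d["fish"]=n=="wrist"; return d
def circ(P,r,c0):
    f=lambda c: np.hypot(P[:,0]-c[0],P[:,1]-c[1])-r
    s=least_squares(f,c0,loss="soft_l1",f_scale=0.001)
    return s.x, np.median(np.abs(s.fun))
E
python3 - <<'E'
from h import *
D={n:shot(n) for n in ["scene","side"]}
np.save("pics/D.npy",D,allow_pickle=True)
C={n:cloud(D[n]) for n in D}
objs={ # scene px, side px
"small_pot":((110,312),(434,335)),"middle_cachepot":((124,348),(432,358)),"middle_pot":((226,245),(350,280)),
"large_cachepot":((228,280),(350,303)),"large_pot":((403,160),(210,200)),"small_cachepot":((338,212),(276,238)),
"purple_s":((93,290),(397,370)),"purple_l":((192,238),(304,328)),"tin":((309,200),(264,250)),"shaker":((264,272),(357,257)),"sprayer":((372,290),(368,215)),"jar":((427,170),(224,190)),"spool":((366,165),(201,218))}
for k,(a,b) in objs.items():
    o=[]
    for n,(u,v) in (("scene",a),("side",b)):
        p=np.nanmedian(C[n][v-2:v+3,u-2:u+3].reshape(-1,3),0); o.append(p.round(3).tolist())
    print(k,o)
E
```

```text
small_pot [[0.446, -0.349, 0.077], [0.477, -0.345, 0.07]]
middle_cachepot [[0.492, -0.36, 0.04], [0.439, -0.368, 0.058]]
middle_pot [[0.448, -0.129, 0.08], [0.479, -0.128, 0.066]]
large_cachepot [[0.492, -0.162, 0.044], [0.436, -0.168, 0.054]]
large_pot [[0.486, 0.353, 0.066], [0.437, 0.346, 0.074]]
small_cachepot [[0.5, 0.116, 0.049], [0.472, 0.112, 0.054]]
purple_s [[0.388, -0.349, 0.082], [0.377, -0.337, 0.052]]
purple_l [[0.369, -0.152, 0.06], [0.347, -0.121, 0.011]]
tin [[0.445, 0.084, 0.068], [0.409, 0.08, 0.07]]
shaker [[0.545, -0.12, 0.075], [0.521, -0.112, 0.097]]
sprayer [[0.708, -0.028, 0.086], [0.662, -0.023, 0.094]]
jar [[0.534, 0.388, 0.046], [0.51, 0.386, 0.057]]
spool [[0.411, 0.31, 0.037], [0.384, 0.313, 0.058]]
```

```bash
cat >> h.py <<'E'
def fit_cyl(P,r,c0,zlo,zhi,tilt=False,wall=0.0):
    """fit vertical (or leaning) cylinder of radius r (and inner r-wall) to points near c0 with z in band"""
    c=np.array(c0,float)
    for w in (0.02,0.01,0.006):
        m=(P[:,2]>zlo)&(P[:,2]<zhi)&(np.abs(np.hypot(P[:,0]-c[0],P[:,1]-c[1])-r+wall/2)<w)
        Q=P[m]
        zm=(zlo+zhi)/2
        def f(a):
            t=a[2:4] if tilt else (0,0)
            d=np.hypot(Q[:,0]-a[0]-t[0]*(Q[:,2]-zm),Q[:,1]-a[1]-t[1]*(Q[:,2]-zm))
            e1=d-r; e2=d-(r-wall)
            return np.where(np.abs(e1)<np.abs(e2),e1,e2)
        s=least_squares(f,list(c)+([0,0] if tilt else []),loss="soft_l1",f_scale=0.001)
        c=s.x[:2]
    return s.x,len(Q),np.median(np.abs(s.fun))
E
python3 - <<'E'
from h import *
D=np.load("pics/D.npy",allow_pickle=True).item()
C={n:cloud(D[n]).reshape(-1,3) for n in D}
C={n:c[np.isfinite(c).all(1)] for n,c in C.items()}
C["both"]=np.vstack([C["scene"],C["side"]])
G={"small_pot":(.022,(.462,-.352),.068,.1,True,.004),"middle_pot":(.027,(.464,-.143),.068,.1,True,.004),
"large_pot":(.033,(.462,.350),.060,.09,True,.004),
"small_cachepot":(.0255,(.487,.114),.055,.066,False,.003),"middle_cachepot":(.0305,(.466,-.365),.055,.066,False,0.003),"large_cachepot":(.0365,(.464,-.15),.055,.066,False,.003),
"tin":(.026,(.42,.09),.03,.085,False,0),"shaker":(.026,(.53,-.11),.03,.09,False,0),"jar":(.028,(.52,.39),.03,.06,False,0),"spool":(.028,(.4,.31),.065,.08,False,0),"purple_s":(.022,(.385,-.345),.06,.086,True,.004),"sprayer":(.032,(.69,-.02),.03,.09,False,0)}
np.set_printoptions(precision=4,suppress=True)
for k,(r,c,a,b,t,w) in G.items():
    for n in C:
        x,N,e=fit_cyl(C[n],r,c,a,b,t,w)
        q=C[n];m=np.hypot(q[:,0]-x[0],q[:,1]-x[1])<r+.003
        print(k,n,x,N,round(e*1000,2),"ztop",np.percentile(q[m,2],99).round(4))
E
```

```text
small_pot scene [ 0.463  -0.3542  0.0006  0.0021] 838 0.56 ztop 0.0968
small_pot side [ 0.4609 -0.3526  0.0091  0.004 ] 547 0.64 ztop 0.0984
small_pot both [ 0.4624 -0.3539 -0.003   0.0118] 1385 0.85 ztop 0.0978
middle_pot scene [ 0.4658 -0.1444 -0.004   0.0157] 747 0.58 ztop 0.097
middle_pot side [ 0.4629 -0.1434  0.0061  0.0101] 536 0.74 ztop 0.0988
middle_pot both [ 0.4651 -0.1445 -0.0134  0.0201] 1282 0.91 ztop 0.0981
large_pot scene [0.4581 0.3697 0.0117 0.0011] 233 0.78 ztop 0.0883
large_pot side [ 0.4538  0.37   -0.0446  0.0089] 383 0.92 ztop 0.091
large_pot both [ 0.4565  0.3692 -0.0643 -0.0091] 610 1.11 ztop 0.0907
small_cachepot scene [0.4851 0.1307] 193 0.9 ztop 0.064
small_cachepot side [0.4767 0.1325] 123 0.86 ztop 0.066
small_cachepot both [0.4824 0.1305] 299 1.02 ztop 0.0651
middle_cachepot scene [ 0.4653 -0.3544] 316 0.68 ztop 0.0966
middle_cachepot side [ 0.4642 -0.3522] 204 0.82 ztop 0.0982
middle_cachepot both [ 0.465 -0.354] 518 0.75 ztop 0.0973
large_cachepot scene [ 0.4622 -0.1445] 256 0.77 ztop 0.0967
large_cachepot side [ 0.4595 -0.1449] 190 0.9 ztop 0.0983
la
[... 292 characters left out ...]
0.0984
shaker both [ 0.5246 -0.1046] 951 0.87 ztop 0.0976
jar scene [0.5176 0.4107] 277 1.19 ztop 0.0863
jar side [0.5133 0.4121] 86 1.11 ztop 0.0892
jar both [0.5175 0.411 ] 362 1.36 ztop 0.0879
spool scene [0.3899 0.3121] 24 1.99 ztop 0.0801
spool side [0.3945 0.3336] 66 1.77 ztop 0.0837
spool both [0.3957 0.3327] 90 2.15 ztop 0.0834
purple_s scene [ 0.3665 -0.3453  0.007  -0.0049] 583 0.56 ztop 0.0891
purple_s side [ 0.362  -0.3476  0.001  -0.0063] 407 0.67 ztop 0.0904
purple_s both [ 0.3658 -0.3451  0.003   0.0049] 990 0.81 ztop 0.09
sprayer scene [ 0.6887 -0.0033] 871 0.42 ztop 0.5033
sprayer side [ 0.686  -0.0015] 458 0.8 ztop 0.3464
sprayer both [ 0.6881 -0.0032] 1328 0.69 ztop 0.5027
```

```bash
cat >> h.py <<'E'
np.set_printoptions(precision=4,suppress=True)
def ori(deg): return [0,np.pi/2,np.deg2rad(deg)-np.pi/2]
def pts(d):
    c=cloud(d).reshape(-1,3); return c[np.isfinite(c).all(1)]
def rimfit(P,ro,ri,c0,zlo,zhi):
    x,N,e=fit_cyl(P,ro,c0,zlo,zhi,False,ro-ri)
    return x,N,round(e*1000,2)
E
python3 - <<'E'
from h import *
d=shot("wrist");P=pts(d)
print("small_cp wrist",rimfit(P,.0255,.021,(.482,.1305),.058,.068))
print("tin",rimfit(P,.026,.026,(.4243,.101),.03,.085))
print("shaker",rimfit(P,.026,.026,(.5246,-.105),.03,.09))
for n in ("scene","side"):
    Q=pts(shot(n))
    for z in ((.058,.068),(.06,.067)): print(n,rimfit(Q,.0255,.021,(.482,.1305),*z))
for p in [(.4625,-.354),(.4824,.1305),(.465,-.1445),(.4565,.369)]:
  for t in (121,-59):
    print(p,t,[ (None if (q:=ctrl.solve_ik([*p,z],ori(t))) is None else q) for z in (.09,.22)])
E
```

```text
small_cp wrist (array([0.4828, 0.1311]), 897, np.float64(1.03))
tin (array([0.4244, 0.0993]), 1616, np.float64(0.6))
shaker (array([ 0.5243, -0.1063]), 1565, np.float64(0.46))
scene (array([0.4828, 0.1297]), 150, np.float64(0.97))
scene (array([0.4824, 0.1296]), 115, np.float64(0.83))
side (array([0.4772, 0.1325]), 100, np.float64(0.89))
side (array([0.4774, 0.1324]), 86, np.float64(0.78))
(0.4625, -0.354) 121 [None, None]
(0.4625, -0.354) -59 [array([-0.7667,  0.583 ,  1.7871, -0.    ,  0.7715,  0.2631]), array([-0.7667,  0.4248,  1.6595, -0.    ,  1.0573,  0.2631])]
(0.4824, 0.1305) 121 [array([ 0.1319,  0.4937,  1.9897,  0.    ,  0.6581, -1.9799]), array([ 0.1319,  0.3073,  1.8523,  0.    ,  0.982 , -1.9799])]
(0.4824, 0.1305) -59 [array([ 0.1319,  0.4937,  1.9897, -0.    ,  0.6581,  1.1617]), array([ 0.1319,  0.3073,  1.8523, -0.    ,  0.982 ,  1.1617])]
(0.465, -0.1445) 121 [array([-0.437 ,  0.4804,  2.0201,  0.    ,  0.6411, -2.5489]), array([-0.437 ,  0.289 ,  1.8806,  0.    ,  0.972 , -2.5489])]
(0.465, -0.1445) -59 [array([-0.437 ,  0.4804,  2.0201, -0.    ,  0.6411,  0.5927]), array([-0.437 ,  0.289 ,  1.8806, -0.    ,  0.972 ,  0.5927])]
(0.4565, 0.369) 121 [array([ 0.5673,  0.5881,  1.7756, -0.    ,  0.7779, -1.5446]), array([ 0.5673,  0.4313,  1.6483,  0.    ,  1.062 , -1.5446])]
(0.4565, 0.369) -59 [array([ 0.5673,  0.5881,  1.7756, -0.    ,  0.7779,  1.597 ]), array([ 0.5673,  0.4313,  1.6483, -0.    ,  1.062 ,  1.597 ])]
```

```bash
python3 - <<'E'
from h import *
ctrl.move_to([.4625,-.354,.2],ori(-59))
d=shot("wrist");cv2.imwrite("pics/b.png",d["image"][:,:,::-1]);P=pts(d)
print(fit_cyl(P,.022,(.4625,-.354),.070,.1,True,.004))
print(fit_cyl(P,.022,(.4625,-.354),.070,.1,False,.004))
print("mid cp",rimfit(P,.0305,.026,(.465,-.354),.055,.066))
print("midpot",fit_cyl(P,.027,(.465,-.144),.07,.1,False,.004)); print("large cp",rimfit(P,.0365,.032,(.462,-.1445),.055,.066))
print(ctrl.current_time(),ctrl.current_tcp_pos(),ctrl.current_contact_force())
E
```

```text
(array([ 0.4629, -0.3554, -0.01  ,  0.0006]), 1689, np.float64(0.0005155020122924701))
(array([ 0.4629, -0.3554]), 1689, np.float64(0.0005180959056752255))
mid cp (array([ 0.4697, -0.3548]), 937, np.float64(1.37))
midpot (array([ 0.4655, -0.1457]), 2525, np.float64(0.00043887824233051))
large cp (array([ 0.4632, -0.1494]), 885, np.float64(0.94))
2.8 [ 0.4632 -0.3532  0.2   ] [0.66   0.0032 0.2675]
```

View pics/b.png

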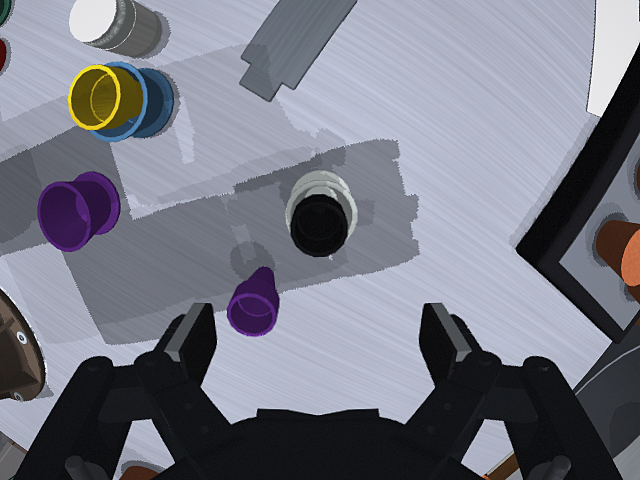

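```bash
python3 - <<'E'
from h import *
ctrl.grip(.070,25)
ctrl.line_to([.4628,-.3548,.084],ori(-59),speed=.12)
print(ctrl.current_tcp_pos(),ctrl.current_contact_force())
ctrl.grip(0.03,25)
print("w",ctrl.current_grip_width(),ctrl.current_contact_force())
ctrl.line_to([.4628,-.3548,.20],speed=.12)
print("w",ctrl.current_grip_width(),ctrl.current_time(),ctrl.current_tcp_pos())
d=shot("wrist");cv2.imwrite("pics/c.png",d["image"][:,:,::-1])
P=pts(d)
print("mid cp",rimfit(P,.0305,.026,(.465,-.354),.055,.066))
Q=np.vstack([pts(shot("side")),pts(shot("scene"))])
print("pot",fit_cyl(Q,.022,(.4628,-.354),.185,.215,True,.004))
m=np.hypot(Q[:,0]-.463,Q[:,1]+.354)<.03; print("zmin/max",np.percentile(Q[m&(Q[:,2]>.075),2],[1,5]))
cv2.imwrite("pics/c2.png",shot("side")["image"][:,:,::-1])
E
```

```text
[ 0.463  -0.3551  0.0846] [-0.5519  0.2763 -0.2487]
w 0.030281436631777618 [-0.1777  0.3895  0.3514]
w 0.030010120470688892 5.8083 [ 0.4626 -0.3546  0.1993]
mid cp (array([ 0.4697, -0.3546]), 938, np.float64(1.42))
pot (array([ 0.4628, -0.354 ,  0.    ,  0.    ]), 0, np.float64(nan))
zmin/max [0.0764 0.0824]
  return _methods._mean(a, axis=axis, dtype=dtype,
  ret = ret.dtype.type(ret / rcount)
```

View pics/c.png

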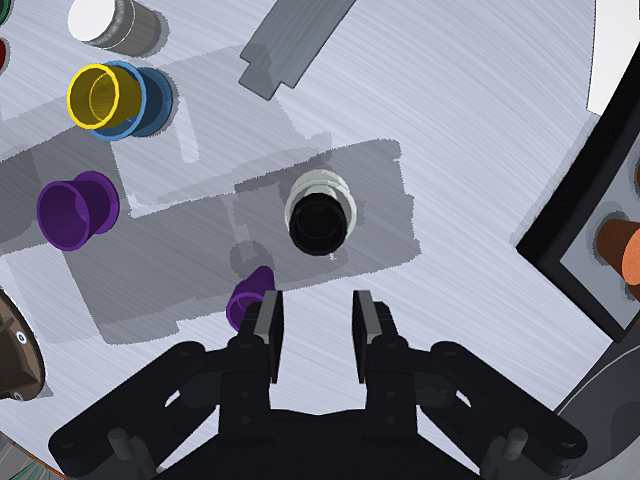

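View pics/c2.png

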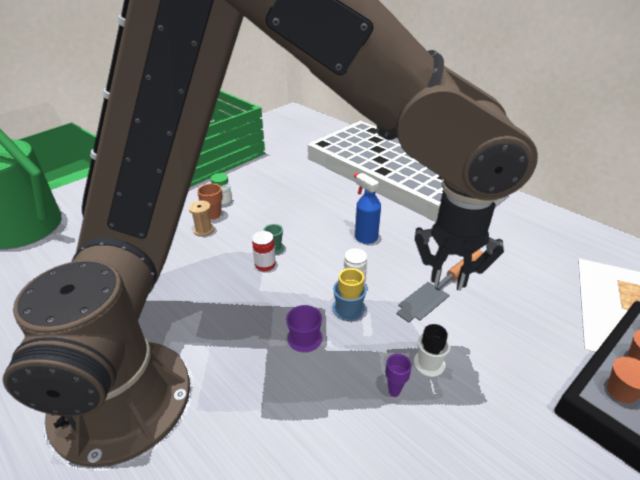

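The jaws closed to 30 mm on nothing, and the pot at (318,223) hasn't moved. I'll check where the tool really is against the cameras.

```bash
python3 - <<'E'
from h import *
p=ctrl.current_tcp_pos()
def proj(d,p):
    c=np.linalg.inv(d["T"])@np.r_[p,1]; K=d["intrinsics"]
    return K[0,0]*c[:2]/c[2]+K[:2,2],c[2]
d=shot("side");print(proj(d,p), proj(d,[.463,-.355,.084]))
P=cloud(d)
print("tips side",P[278:288,428:460:4].reshape(-1,3)[::3])
d=shot("scene");cv2.imwrite("pics/d.png",d["image"][:,:,::-1]);print(proj(d,p))
print(ctrl.current_joints(),p,ctrl.current_tool_rot(),ctrl.current_grip_width())
w=shot("wrist");P=cloud(w);print(w["T"]);print("wrist pads",P[335,272],P[335,362],P[300,265],P[300,370])
for n in ("side",): 
  Q=pts(d); m=(np.hypot(Q[:,0]-.463,Q[:,1]+.354)<.1)&(Q[:,2]>.13)&(Q[:,2]<.24); print(np.percentile(Q[m],[0,1,5,50,95],axis=0))
E
```

```text
(array([446.2439, 292.5912]), np.float64(0.7529997772062804)) (array([435.6035, 336.9923]), np.float64(0.8246074051632638))
tips side [[ 0.6672 -0.213   0.0033]
 [ 0.6897 -0.2322  0.0012]
 [ 0.6982 -0.2575  0.0124]
 [ 0.4416 -0.3347  0.2315]
 [ 0.6726 -0.2503  0.0214]
 [ 0.7149 -0.2606  0.0001]
 [ 0.4409 -0.3422  0.2348]
 [ 0.6804 -0.2569  0.0174]
 [ 0.6621 -0.2171 -0.0003]
 [ 0.6639 -0.2458  0.0178]
 [ 0.7003 -0.2584  0.0018]
 [ 0.4417 -0.3357  0.2253]
 [ 0.6683 -0.2539  0.0172]
 [ 0.7058 -0.2662  0.0001]
 [ 0.44   -0.3437  0.2297]
 [ 0.6873 -0.2556  0.0022]
 [ 0.6457 -0.2269  0.0077]
 [ 0.6512 -0.2533  0.0219]
 [ 0.6978 -0.2613 -0.0044]
 [ 0.6515 -0.2344  0.0056]
 [ 0.6743 -0.2529  0.0027]
 [ 0.4711 -0.3643  0.218 ]
 [    nan     nan     nan]
 [ 0.6806 -0.2603  0.0002]
 [ 0.6392 -0.2317  0.0058]
 [ 0.6485 -0.2562  0.0162]
 [ 0.6833 -0.2692  0.0012]]
(array([ 85.3957, 263.6931]), np.float64(0.6161506275497004))
[-0.7673  0.4472  1.6819 -0.      1.0132  0.2624] [ 0.4627 -0.3547  0.1994] [-1.2982  1.5702  2.3844] 0.029911310296374557
[[ 0.5148 -0.8157 -0.2639  0.5307]
 [-0.8573 -0.4901 -0.1577 -0.3151]
 [-0.0006  0.3074 -0.9516  0.3586]
 [ 0.      0.      0.      1.    ]]
wrist pads [ 0.4642 -0.3372  0.2539] [ 0.4791 -0.3636  0.2527] [ 0.4621 -0.3322  0.2302] [ 0.4836 -0.3671  0.2309]
[[ 0.4445 -0.3821  0.2157]
 [ 0.4462 -0.3817  0.2171]
 [ 0.4488 -0.3798  0.2191]
 [ 0.4648 -0.3465  0.2303]
 [ 0.4834 -0.3307  0.239 ]]
```

View pics/d.png

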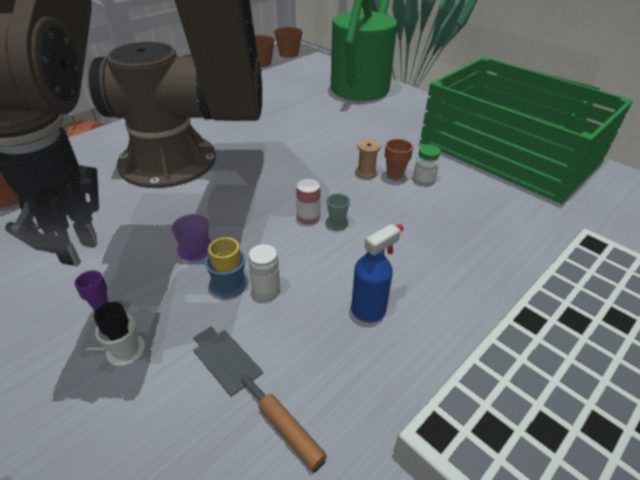

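The cameras put the fingertips at about z=0.216, where the TCP reading implies about 0.19. At z=0.084 they were therefore above the rim. I'll check the start-pose cloud for the same offset.

```bash
python3 - <<'E'
from h import *
D=np.load("pics/D.npy",allow_pickle=True).item()
for n in D:
    Q=pts(D[n]); m=(np.hypot(Q[:,0]-.625,Q[:,1])<.08)&(Q[:,2]>.185)&(Q[:,2]<.3)
    print("start",n,np.percentile(Q[m],[0,1,5,50,95,99],axis=0)[:,2], Q[m&(Q[:,2]<.235)].mean(0) if (m&(Q[:,2]<.235)).any() else None)
def tips(c,lo):
  for n in ("scene","side"):
    Q=pts(shot(n)); m=(np.hypot(Q[:,0]-c[0],Q[:,1]-c[1])<.09)&(Q[:,2]>lo)&(Q[:,2]<lo+.12)
    print(n,np.percentile(Q[m,2],[0,.5,1,5,50]), Q[m].min(0),Q[m].max(0))
tips((.463,-.355),.13)
ctrl.grip(.085); print(ctrl.current_grip_width()); tips((.463,-.355),.13)
E
```

```text
start scene [0.2433 0.246  0.2502 0.2793 0.2991 0.2998] None
start side [0.2466 0.2476 0.2509 0.2763 0.299  0.2995] None
scene [0.2161 0.2165 0.2177 0.2206 0.2356] [ 0.4447 -0.3822  0.2161] [ 0.4853 -0.3262  0.25  ]
side [0.2187 0.2196 0.2202 0.2237 0.2364] [ 0.4391 -0.3816  0.2187] [ 0.4776 -0.3254  0.2499]
0.08498300546558825
scene [0.2293 0.2299 0.2301 0.232  0.2416] [ 0.4313 -0.4059  0.2293] [ 0.4995 -0.3027  0.25  ]
side [0.2303 0.231  0.2315 0.2337 0.2424] [ 0.426  -0.4043  0.2303] [ 0.492  -0.3023  0.25  ]
```

The offset is consistent: open fingertips sit 30 mm above where they should be, both here and at the start pose. So I'll command z that much lower, with TCP about 0.051 putting the tips near 0.071.

```bash
python3 - <<'E'
from h import *
ctrl.grip(.070,25)
ctrl.line_to([.4628,-.3548,.051],ori(-59),speed=.12)
print(ctrl.current_tcp_pos(),ctrl.current_contact_force())
ctrl.grip(0.03,25)
w=ctrl.current_grip_width();print("w",w,ctrl.current_contact_force(),ctrl.current_tcp_pos())
if w>.04:
    ctrl.line_to([.4628,-.3548,.080],speed=.08)
    print("w",ctrl.current_grip_width())
    ctrl.line_to([.4628,-.3548,.165],speed=.12)
d=shot("wrist");cv2.imwrite("pics/e.png",d["image"][:,:,::-1])
s=shot("side");cv2.imwrite("pics/e2.png",s["image"][:,:,::-1])
print("w",ctrl.current_grip_width(),ctrl.current_time(),ctrl.current_tcp_pos())
Q=np.vstack([pts(s),pts(shot("scene"))])
print("mid cp",[rimfit(q,.0305,.026,(.465,-.354),.055,.066) for q in (pts(d),Q)])
for z in (.135,.155,.175,.195):
    m=(np.hypot(Q[:,0]-.463,Q[:,1]+.355)<.03)&(abs(Q[:,2]-z)<.01); print(z,m.sum(),Q[m].mean(0))
m=(np.hypot(Q[:,0]-.463,Q[:,1]+.355)<.03)&(Q[:,2]>.09);print("low",np.percentile(Q[m,2],[0,1,5]))
E
```

```text
[ 0.463  -0.355   0.0516] [ 0.8561 -0.3537 -0.4127]
w 0.043860635055874515 [-0.9895  1.3545  6.5045] [ 0.463  -0.355   0.0517]
w 0.04379743376281158
w 0.04368753965406517 10.4583 [ 0.4625 -0.3546  0.1641]
mid cp [(array([ 0.4668, -0.3551]), 1545, np.float64(1.08)), (array([ 0.4652, -0.3545]), 834, np.float64(1.13))]
0.135 222 [ 0.4648 -0.3562  0.1354]
0.155 298 [ 0.4659 -0.3566  0.1552]
0.175 430 [ 0.4657 -0.3551  0.1768]
0.195 1104 [ 0.4638 -0.3537  0.1954]
low [0.1201 0.1274 0.1474]
```

View pics/e.png

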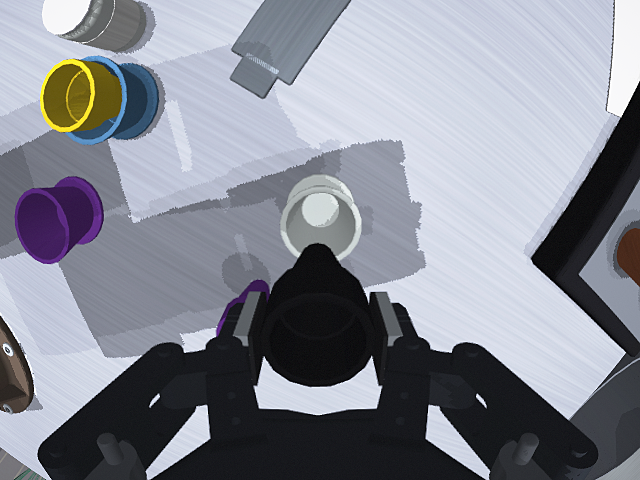

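View pics/e2.png

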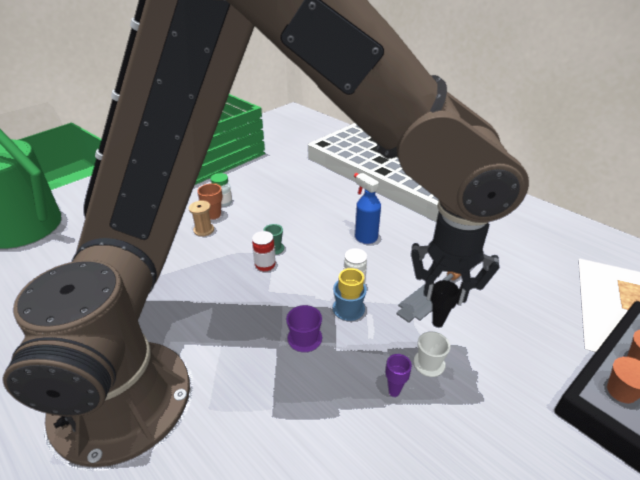

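```bash
cat >> h.py <<'E'
def lower(x,y,z0,z1,step=.0015,fmax=4):
    ctrl.line_to([x,y,z0],speed=.1)
    f0=ctrl.current_contact_force(); z=z0
    print("f0",f0,ctrl.current_tcp_pos())
    while z>z1+1e-6:
        z=max(z-step,z1); ctrl.line_to([x,y,z],speed=.03)
        f=ctrl.current_contact_force()-f0
        if abs(f[2])>fmax or np.hypot(f[0],f[1])>6: print("contact",z,f); break
    print("z",z,ctrl.current_tcp_pos(),ctrl.current_contact_force()-f0)
    return z
E
python3 - <<'E'
from h import *
ctrl.line_to([.4826,.1305,.166],ori(-59),speed=.25)
print(ctrl.current_tcp_pos(),ctrl.current_time(),ctrl.current_grip_width())
d=shot("wrist");cv2.imwrite("pics/f.png",d["image"][:,:,::-1])
P=pts(d);Q=np.vstack([pts(shot("side")),pts(shot("scene"))])
print([rimfit(q,.0255,.021,(.4826,.1305),.055,.066) for q in (P,Q)])
E
```

```text
[0.4826 0.1299 0.166 ] 12.6 0.04386152407355228
[(array([0.4832, 0.1314]), 1223, np.float64(1.07)), (array([0.4822, 0.1306]), 307, np.float64(1.18))]
```

View pics/f.png

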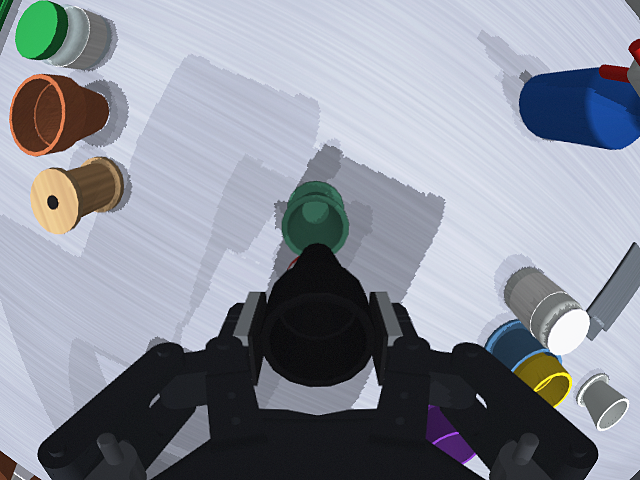

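The green cachepot (315,220) is where I measured it, so I'm lowering the pot.

```bash
python3 - <<'E'
from h import *
P=pts(shot("wrist")); print("large pot",fit_cyl(P,.033,(.4565,.369),.062,.09,False,.004),"jar",rimfit(P,.028,.028,(.5175,.411),.02,.08),"spool",rimfit(P,.028,.028,(.3957,.3327),.07,.083))
lower(.4827,.1308,.060,.0505)
print(ctrl.current_time())
s=shot("scene");cv2.imwrite("pics/g.png",s["image"][:,:,::-1])
E
```

```text
large pot (array([0.457 , 0.3692]), 3545, np.float64(0.0004631753961436835)) jar (array([0.5167, 0.4104]), 2601, np.float64(1.57)) spool (array([0.397 , 0.3305]), 1234, np.float64(2.0))
f0 [-0.4428  0.2578 -0.058 ] [0.483  0.1308 0.0605]
contact 0.05099999999999999 [-1.3192  1.3473  8.6497]
z 0.05099999999999999 [0.483  0.1309 0.0516] [-1.3192  1.3473  8.6497]
15.5083
```

View pics/g.png

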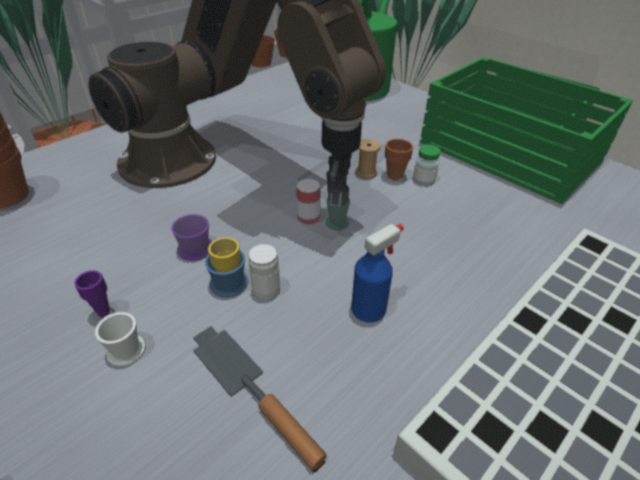

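```bash
python3 - <<'E'
from h import *
ctrl.grip(.064,25)
ctrl.line_to([.4827,.1308,.16],speed=.15)
Q=np.vstack([pts(shot("side")),pts(shot("scene"))])
d=shot("wrist");P=pts(d);cv2.imwrite("pics/h.png",d["image"][:,:,::-1])
for q in (P,Q): print(fit_cyl(q,.022,(.4827,.1308),.070,.1,True,.004),np.percentile(q[(np.hypot(q[:,0]-.4827,q[:,1]-.1308)<.025)&(q[:,2]<.12),2],99),rimfit(q,.0255,.021,(.4827,.1308),.055,.064))
E
```

```text
(array([ 0.4827,  0.1305, -0.0136, -0.0049]), 2417, np.float64(0.0004627078107486103)) 0.09661424833548495 (array([0.4865, 0.1335]), 844, np.float64(1.38))
(array([ 0.4825,  0.1309, -0.022 ,  0.0263]), 703, np.float64(0.0009558173445713067)) 0.09773059052550076 (array([0.4823, 0.1337]), 158, np.float64(0.97))
```

View pics/h.png

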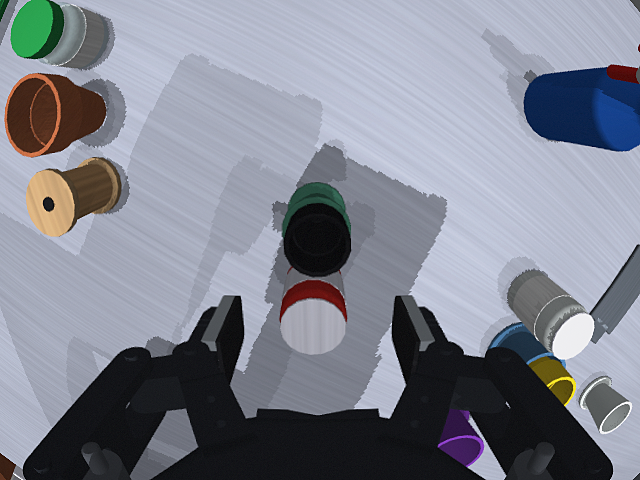

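The small pot is home: black rim at (317,240), height 96.6 mm, centred. Next is the middle pot.

```bash
python3 - <<'E'
from h import *
x,y=.4653,-.1450
ctrl.grip(.078,25)
ctrl.line_to([x,y,.16],ori(-59),speed=.25)
P=pts(shot("wrist"));f=fit_cyl(P,.027,(x,y),.07,.1,True,.004);print(f)
if np.hypot(f[0][0]-x,f[0][1]-y)<.003: x,y=(f[0][0]+x)/2,(f[0][1]+y)/2
ctrl.line_to([x,y,.050],speed=.12)
print(ctrl.current_tcp_pos(),ctrl.current_contact_force())
ctrl.grip(0.04,25)
w=ctrl.current_grip_width();print("w",w,ctrl.current_contact_force(),ctrl.current_tcp_pos())
if w>.048:
    ctrl.line_to([x,y,.080],speed=.08)
    print("w",ctrl.current_grip_width())
    ctrl.line_to([x,y,.165],speed=.12)
    ctrl.line_to([.4658,-.3548,.165],speed=.2)
d=shot("wrist");cv2.imwrite("pics/i.png",d["image"][:,:,::-1])
s=shot("side");cv2.imwrite("pics/i2.png",s["image"][:,:,::-1])
P=pts(d);Q=np.vstack([pts(s),pts(shot("scene"))])
print("w",ctrl.current_grip_width(),ctrl.current_time(),ctrl.current_tcp_pos())
print("mid cp",[rimfit(q,.0305,.026,(.465,-.354),.055,.066) for q in (P,Q)])
print("large cp",[rimfit(q,.0365,.032,(.463,-.146),.055,.066) for q in (P,Q)])
E
```

```text
(array([ 0.4654, -0.1458, -0.0114, -0.0036]), 3009, np.float64(0.00043419686121822995))
[ 0.4656 -0.1455  0.0505] [0.6302 0.22   0.2547]
w 0.05257578915607882 [-0.971   0.883   5.4959] [ 0.4656 -0.1455  0.0507]
w 0.05232769707894773
w 0.052121010497989284 22.6583 [ 0.466  -0.3539  0.1652]
mid cp [(array([ 0.4655, -0.3559]), 1307, np.float64(1.12)), (array([ 0.4652, -0.3549]), 835, np.float64(1.11))]
large cp [(array([ 0.4634, -0.148 ]), 1956, np.float64(1.08)), (array([ 0.4616, -0.1453]), 719, np.float64(1.21))]
```

View pics/i.png

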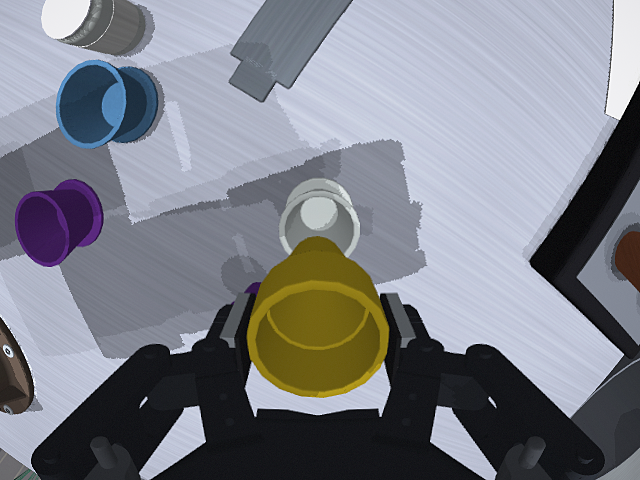

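View pics/i2.png

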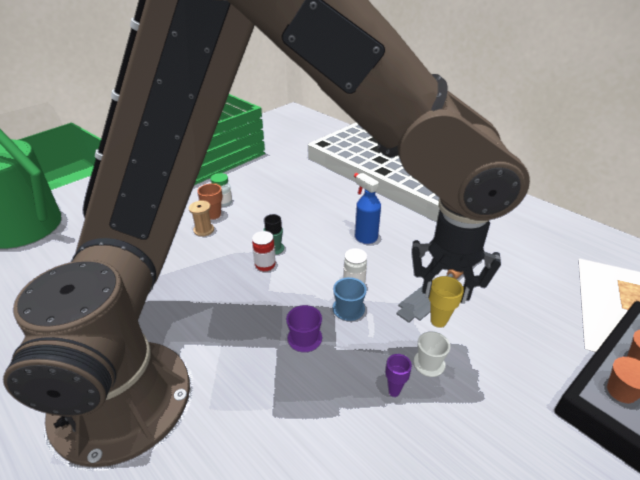

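```bash
python3 - <<'E'
from h import *
s=shot("side");c=shot("scene");w=shot("wrist")
print("w",ctrl.current_grip_width(),ctrl.current_time())
t=ctrl.current_tcp_pos()
for d in (s,c,w):
    C=cloud(d);im=d["image"].astype(int)
    m=(im[...,0]>im[...,2]*2)&(im[...,1]>im[...,2]*1.6)&(im[...,0]<im[...,1]*1.6)&(im[...,0]>60)&np.isfinite(C).all(-1)&(np.hypot(C[...,0]-.466,C[...,1]+.354)<.05)&(C[...,2]>.1)
    Q=C[m];top=np.percentile(Q[:,2],99.5)
    print(m.sum(),np.percentile(Q[:,2],[0.5,99.5]),top-t[2], fit_cyl(Q,.027,(.466,-.354),top-.028,top+.003,True,.004))
E
```

```text
w 0.052324384292598114 22.8083
1215 [0.1299 0.2131] 0.047908387896156424 (array([ 0.464 , -0.3522, -0.0088,  0.0064]), 777, np.float64(0.0005810606000117707))
1566 [0.1271 0.2112] 0.04604507239947889 (array([ 0.4663, -0.354 , -0.0026, -0.0282]), 866, np.float64(0.0005753930788000641))
16830 [0.1341 0.2111] 0.045943439875089004 (array([ 0.4661, -0.3552, -0.0022, -0.0133]), 11235, np.float64(0.0003811758974199969))
```

The yellow pot is held upright and centred, with its rim at the expected height. Lowering it.

```bash
python3 - <<'E'
from h import *
lower(.4655,-.3552,.060,.0495)
print(ctrl.current_grip_width())
ctrl.grip(.074,25)
ctrl.line_to([.4655,-.3552,.16],speed=.15)
Q=np.vstack([pts(shot("side")),pts(shot("scene"))])
d=shot("wrist");P=pts(d);cv2.imwrite("pics/j.png",d["image"][:,:,::-1])
for q in (P,Q): print(fit_cyl(q,.027,(.4655,-.3552),.070,.1,True,.004),np.percentile(q[(np.hypot(q[:,0]-.4655,q[:,1]+.3552)<.03)&(q[:,2]<.12),2],99),rimfit(q,.0305,.026,(.4655,-.3552),.055,.064))
print(ctrl.current_time())
E
```

```text
f0 [ 0.9491 -0.0904 -0.0848] [ 0.4657 -0.3554  0.0606]
contact 0.0495 [-3.3508  3.1937 13.0233]
z 0.0495 [ 0.4656 -0.3552  0.0507] [-3.3508  3.1937 13.0233]
0.05213409730031506
(array([ 0.4655, -0.3556, -0.0048, -0.0101]), 3048, np.float64(0.0004478186162258334)) 0.09650792394197667 (array([ 0.4697, -0.3528]), 973, np.float64(1.41))
(array([ 0.4649, -0.3541, -0.0064, -0.0024]), 1679, np.float64(0.0008360264310204382)) 0.09752787008726564 (array([ 0.465, -0.354]), 409, np.float64(0.97))
27.1417
```

View pics/j.png

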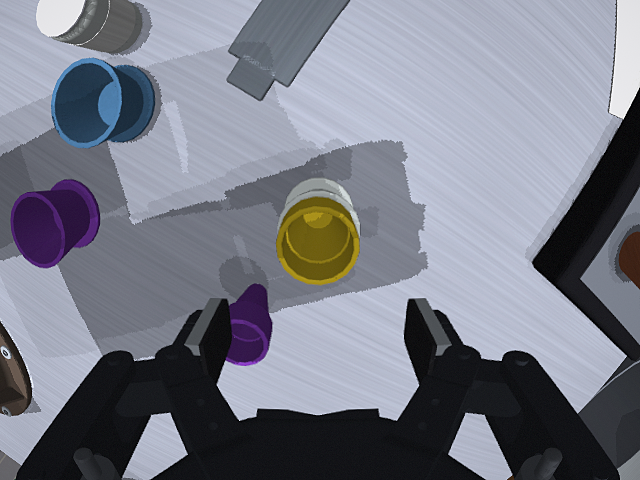

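The middle pot is home: yellow rim at (318,240), 96.5 mm. Now the large pot.

```bash
python3 - <<'E'
from h import *
x,y=.457,.3692
ctrl.grip(.085,25)
ctrl.move_to([x,y,.16],ori(-56.3))
d=shot("wrist");cv2.imwrite("pics/k.png",d["image"][:,:,::-1])
P=pts(d);f=fit_cyl(P,.033,(x,y),.062,.09,True,.004);print(f,ctrl.current_tcp_pos(),ctrl.current_time())
if np.hypot(f[0][0]-x,f[0][1]-y)<.003: x,y=f[0][:2]
ctrl.line_to([x,y,.042],speed=.1)
print(ctrl.current_tcp_pos(),ctrl.current_contact_force())
ctrl.grip(0.05,25)
w=ctrl.current_grip_width();print("w",w,ctrl.current_contact_force(),ctrl.current_tcp_pos())
if w>.058:
    ctrl.line_to([x,y,.080],speed=.08)
    ctrl.line_to([x,y,.16],speed=.12)
d=shot("wrist");cv2.imwrite("pics/k1.png",d["image"][:,:,::-1])
s=shot("side");cv2.imwrite("pics/k2.png",s["image"][:,:,::-1])
print("w",ctrl.current_grip_width(),ctrl.current_time(),ctrl.current_tcp_pos())
P=pts(d);print("held",fit_cyl(P,.033,(x,y),.18,.21,True,.004))
E
```

```text
(array([ 0.457 ,  0.3691, -0.001 , -0.0148]), 3474, np.float64(0.0004471837836311464)) [0.4575 0.3686 0.16  ] 30.0333
[0.4572 0.3693 0.0426] [ 0.3466  0.5498 -0.4165]
w 0.06644160119235157 [-0.813   1.2257  5.051 ] [0.4574 0.3694 0.0429]
w 0.066189328665301 33.225 [0.4566 0.3689 0.159 ]
held (array([ 0.4569,  0.3681,  0.0008, -0.0074]), 14333, np.float64(0.0004243905351336147))
```

View pics/k1.png

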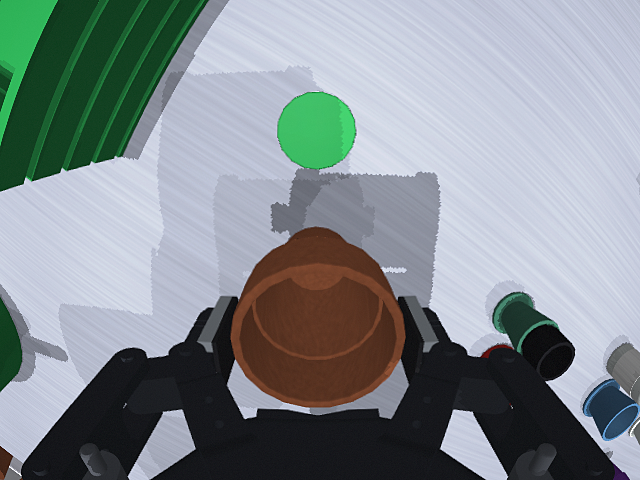

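View pics/k2.png

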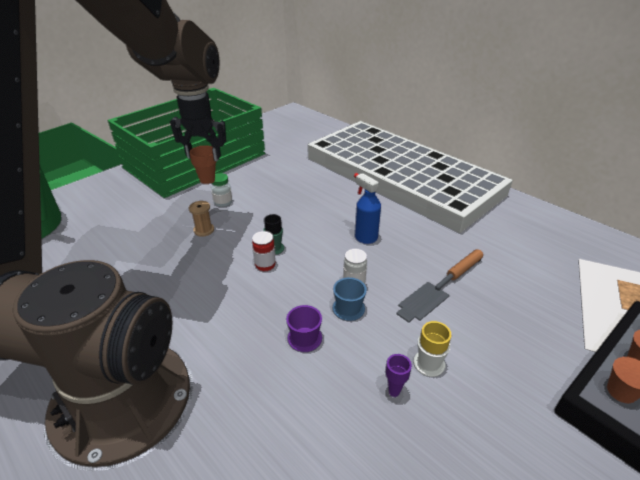

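The large pot is held upright (66 mm), rim centred at about (317,335). Carrying it over.

```bash
python3 - <<'E'
from h import *
ctrl.line_to([.457,.369,.178],speed=.1)
ctrl.line_to([.4625,-.1460,.178],ori(-59),speed=.22)
d=shot("wrist");cv2.imwrite("pics/l.png",d["image"][:,:,::-1])
P=pts(d);Q=[pts(shot("side")),pts(shot("scene"))]
print("large cp",[rimfit(q,.0365,.032,(.463,-.146),.055,.066) for q in (P,Q[0],Q[1],np.vstack(Q))])
print("held",fit_cyl(P,.033,(.4625,-.146),.195,.228,True,.004))
print(ctrl.current_tcp_pos(),ctrl.current_time(),ctrl.current_grip_width())
E
```

```text
large cp [(array([ 0.4613, -0.1464]), 1350, np.float64(1.11)), (array([ 0.4572, -0.1444]), 311, np.float64(1.09)), (array([ 0.4641, -0.1454]), 428, np.float64(1.19)), (array([ 0.4619, -0.1453]), 716, np.float64(1.23))]
held (array([ 0.4627, -0.1463,  0.0029, -0.0076]), 15396, np.float64(0.0004073780123552157))
[ 0.4625 -0.1456  0.178 ] 36.2 0.06589254596360086
```

View pics/l.png

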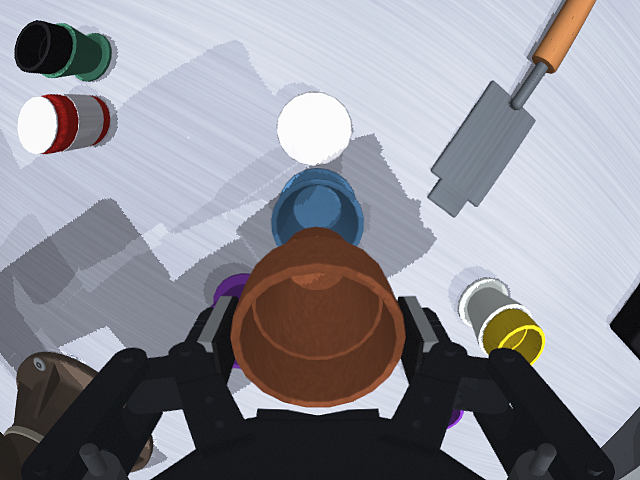

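```bash
python3 - <<'E'
from h import *
x,y=.4622,-.1460
lower(x,y,.062,.049)
print(ctrl.current_grip_width())
ctrl.grip(.085,25)
ctrl.line_to([x,y,.16],speed=.15)
ctrl.line_to([x,y,.22],speed=.2)
Q=np.vstack([pts(shot("side")),pts(shot("scene"))])
d=shot("wrist");P=pts(d);cv2.imwrite("pics/m.png",d["image"][:,:,::-1])
cv2.imwrite("pics/m2.png",shot("scene")["image"][:,:,::-1])
for n,r,ro,c in (("L",.033,.0365,(x,y)),("M",.027,.0305,(.4655,-.3552)),("S",.022,.0255,(.4827,.1308))):
  for q in (P,Q): print(n,fit_cyl(q,r,c,.070,.1,True,.004),np.percentile(q[(np.hypot(q[:,0]-c[0],q[:,1]-c[1])<r+.003)&(q[:,2]<.12),2],99),rimfit(q,ro,ro-.0045,c,.055,.064)[0],"foot",rimfit(q,ro,ro,c,.0,.008)[:2])
print(ctrl.current_time())
E
```

```text
f0 [-0.4358  0.0123 -0.6015] [ 0.4625 -0.1461  0.0625]
contact 0.04999999999999999 [-1.6558  1.3763 14.6295]
z 0.04999999999999999 [ 0.4624 -0.1459  0.0508] [-1.6558  1.3763 14.6295]
0.06631446343728507
L (array([ 0.4623, -0.146 , -0.003 , -0.0058]), 2261, np.float64(0.0004955609886644237)) 0.09660794848641956 [ 0.4667 -0.1435] foot (array([ 0.4609, -0.1474]), 637)
L (array([ 0.4618, -0.145 , -0.0157, -0.0137]), 1529, np.float64(0.0009877047858394099)) 0.09788597605383256 [ 0.4631 -0.1491] foot (array([ 0.4603, -0.1453]), 594)
M (array([ 0.4654, -0.3557, -0.0018, -0.0088]), 1927, np.float64(0.00046666511268352723)) 0.09620826014003148 [ 0.467  -0.3513] foot (array([ 0.4655, -0.3591]), 629)
M (array([ 0.4649, -0.3541, -0.0119, -0.0048]), 1675, np.float64(0.0008487913798063441)) 0.09772967656069685 [ 0.4656 -0.3578] foot (array([ 0.4641, -0.3555]), 732)
S (array([ 0.4827,  0.1306, -0.0086,  0.0026]), 1704, np.float64(0.0005153318977097147)) 0.09667621727158503 [0.4833 0.1268] foot (array([0.4826, 0.1331]), 630)
S (array([ 0.4826,  0.1309, -0.0439, -0.0384]), 702, np.float64(0.0010760354984123404)) 0.09772066799119691 [0.4824 0.1336] foot (array([0.4846, 0.1314]), 218)
41.375
```

View pics/m.png

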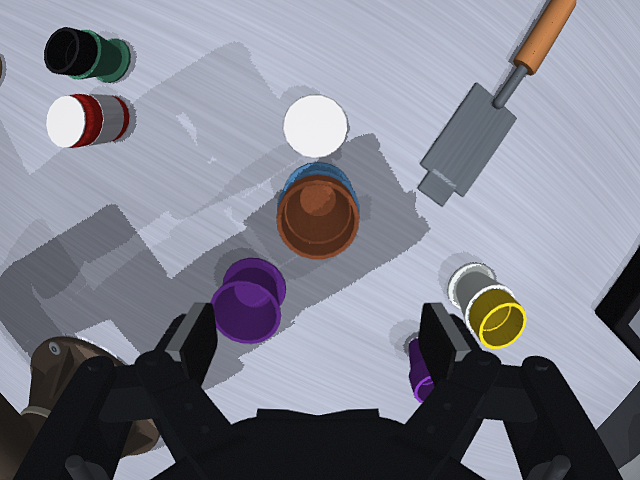

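View pics/m2.png

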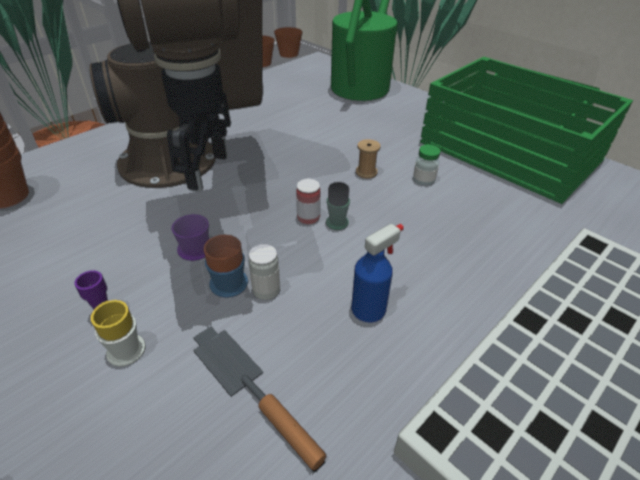

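The orange pot sits in blue (225,265), yellow in white (118,330) and black in green (338,205). All rims are near 96.5 mm, the bystanders are unmoved and the gripper is clear, so I'm handing in.

```bash
python3 - <<'E'
from plant import ctrl
print(ctrl.close_job())
E
```

```text
the job is handed in; nothing more can be done
None
```

All three pots are in their own-size cachepots, placed in the required order: small, then middle, then large. I lowered each one until it touched the floor before letting go. I handed the job in shortly after 41.4 s on the robot's clock; `close_job()` gives no verdict.

**Last checks:**
- **Height:** the wrist camera put all three rims at 96.2–96.7 mm, where 96 mm is fully home.
- **Centring:** the pots were within about 1 mm of the cachepot positions I had measured just before placing.
- **Tilt:** the wrist camera showed at most about 0.01 rad.
- **Surroundings:** in the last scene picture the bystanders and cachepots looked unmoved, and the gripper was clear of everything.

**What failed or disagreed:**
- **First grasp:** it closed on nothing, above the small pot, and disturbed nothing. The cameras showed the fingertips about 30 mm higher than the stated TCP implied, so I corrected every later height by that amount.
- **Small pot tilt:** the noisier fit from the two fixed cameras gave about 0.06 rad. That is still within the 0.1 rad limit.
- **Cachepot rims with the pots in place:** these fits were partly hidden and scattered by 3–5 mm, so I relied on the earlier unobstructed ones.
- **Middle pot grip:** the jaws read 52 mm on its 54 mm collar, but the camera fits showed it held upright and centred.

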